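# Clear the threading board's gap and lock its leaves together

### The arm

A 6-joint arm with a two-finger parallel gripper is mounted at the origin on the work surface. World frame = base frame: x ahead of the robot, y to its left, z up, the work surface at z = 0. Lengths are in m, angles in rad, forces in N, time in s.
With the tool pointing down it reaches from about 0.3 to 0.775 m from the base axis. Payload 14.6 kg.
Tool frame: the origin (TCP) lies midway between the tips of the shut fingers; the grasp point (between the pads) lies 19 mm behind it (arm.tcp_to_grasp is the distance from the TCP to the grasp point, in m); z points along the fingers, y is the line along which they close (so a half turn about z gives the same grasp; the last joint's range is limited). The gripper opens to 85 mm and grips with 20 to 120 N. Pads are 22 mm wide; open, the fingers measure 114 mm over their backs; the gripper's body (76 mm by 85 mm) begins 54 mm behind the grasp point. The pads swing forward as they close: fully open they stand 13 mm farther back than shut.
Start: joints at [-1.21, 0.3, 1.521, -0, 1.321, -0.067], TCP at [0.228, -0.5, 0.231] pointing down, gripper open.
Joint ranges: [-3.03, 3.03], [-0.79, 2.21], [0.23, 2.52], [-1.04, 4.18], [0, 3.07], [-2.55, 2.55]. Speed limits (rad/s): [2.22, 2.22, 2.57, 3.14, 3.14, 3.14].

### API

Orientations are given as [roll, pitch, yaw] about the fixed x, y, z axes, in that order (R = Rz(yaw) Ry(pitch) Rx(roll)).
In Python, from rig import arm gives the robot as it stands.
- The arm moves only by the shell command python3 jog.py 'ROWS' [OPENING] [FORCE]. ROWS is a JSON list of rows, 1 to 5 of them, each of 6 numbers: dx, dy, dz in m, then a rotation vector rx, ry, rz in rad; each row shifts and turns the commanded pose from where the row before left it, along the tool's axes as they then stand; what a row does not reach is not made up. A row lasts 1/8 s, in which the tool goes at most 0.0625 m and 0.188 rad, less where a joint would pass 70% of its speed; a pose out of reach is approached as far as the arm can. OPENING is the finger opening in m, set as the command begins (- or left out keeps the last). The fingers move at their own pace and stop on an object; FORCE is the grip in N (left out, the last holds). Time passes only in rows, so rows that do not move let the fingers close. It prints the time, the measured TCP pose, the force, the opening and the grip force at its end.
- arm.state(): the state, without advancing time (a new reading comes with each control period).
- arm.capture(name): name is "scene" or "side" or "wrist"; returns (picture, depth): 420x560x3 uint8, red, green, blue; 420x560 float32, m along the optical axis (not along the pixel's ray), 0 where there is no reading.
- arm.camera_info(name): a dict with "mtx" (3x3 intrinsics, pixels), "k1" (the pictures are not rectified: a ray, as slopes to the right and down, at radius r is drawn at 1 + k1 r^2 times it, then the intrinsics apply), "world_to_cam" (4x4, takes a point from world to camera coordinates). Camera axes: x right, y down, z forward; pixel columns grow to the right and rows downward; lengths in m; the calibration is good to about 2 mm. A picture is of the moment at which its call begins: read the wrist's pose just before it. camera_info takes no time and is no camera call; for the wrist camera it gives the pose at the moment of the call.
- arm.finish_job(): hands the job in; it is judged then, once.
The state is a dict: "clock": time; "q": joint angles; "joint_velocities": joint speeds; "tau": joint torques, N m; "tcp_pos": TCP position; "ee_rot": TCP orientation; "ft_force": force on the tool from outside, world axes, zero at the start; "moment": the same for the moment, N m; "grip_width": finger opening in m; "grip_force": force on a finger pad.
Only numpy, scipy, OpenCV 4.12 (cv2) and the standard library are available. Lean on these libraries where they do the work, as an engineer would, in place of code of your own. Each camera call takes 0.05 s, during which the arm holds its last target. There are 200 camera calls.

### The job

Two loose beads have dropped into the gap of the pulled-out threading board: put the round flat one in the steel bowl and the square bar one in the dark wooden dish, each with its own kind. Then slide the loose leaf up to the other one and turn the steel lever clockwise, about a quarter turn, until the joint between the leaves is drawn fully tight; stop when you feel it go tight, do not force the lever, and leave the other things on the tray where they are.

Things in the scene. Friction and masses are not known exactly. Their poses are not given: they have to be found in the camera images.
- board: Fixed leaf of the wooden bead-threading board (immovable): 220 mm along its x, 130 mm along y (y = 0 to +130 mm), 20 mm thick, on the tray floor, 12 mm above the table. Origin: tray-floor level, middle of its joint face; z up. The gap and the sliding leaf are on the -y side. Two steel guide rods, 8 mm thick, at x = +85 and -85 mm, 10 mm above the tray floor, cross the gap.
- leaf_face (a point): Middle of the sliding leaf's joint face, level with the tray floor, at board x = 0, y = -gap (0 = wood meets wood; starts at -100 to -115 mm). That leaf (220 x 130 x 20 mm) runs on the rods along the board's y only, friction 1 N. A springy rubber strip stands 5 mm proud of the fixed leaf's joint face; pressing it flat takes about 8 N, and it springs the leaf back unless the lock holds.
- leaf_end (a point): Middle of the top edge of the sliding leaf's outer end face, 28 mm above the tray floor (40 mm above the table), at board x = 0, y = -(gap + 130 mm). The upright end face below it is flat, 220 mm long and 28 mm high; its upper 8 mm are a wooden fence, 8 mm thick. Push here towards the board's +y to close the gap.
- keeper_zone (a point): Where the keeper stands: a steel post, 8 mm thick, 20 mm high, at board x = 0 on the sliding leaf's top, between 5 and 13 mm from its joint face. Its plate has slotted screw holes and is screwed down at a different place each time; this point is only the middle of that range, 9 mm from the face, on the leaf's top. So the lever angle at which the joint gets tight differs.
- cam (a joint): Turn of the steel lock in rad: 0 = open stop, grows clockwise seen from above; starts at 0 to 0.15, stays where it is left. At angle a the lever points along the board's (-cos a, +sin a). With the gap under 8 mm its hook gets behind the keeper post from about 0.5 rad on and winds the leaf in, 8 mm per rad, until wood meets wood, somewhere from 1.0 to 2.1 rad. It then holds by friction.
- pivot (a point): The lock's pivot axis at the board's top (32 mm above the table), at board x = 0, y = 25 mm. Hub 26 mm across, 18 mm high. The open hook reaches up to 30 mm out over the gap between board x = +10 and +45 mm, 5 to 16 mm above the board's top.
- lever_tip (a point): Middle of the upright thumb tab at the lever's end, 57 mm from the pivot axis, 20 mm above the board's top. Tab: 10 mm along the lever, 12 mm across, 9 to 31 mm above the board's top; lever bar 11 mm wide, 9 to 16 mm above it. Turning takes up to about 10 N here; once tight, the resistance climbs on past that. More than 30 N on the lever tears out the keeper's screws.
- coin_bead: The stray round flat white glazed stoneware bead, a disc 26 mm across and 12 mm thick, lying flat on the tray floor in the gap. Origin: centre of its underside, z is the disc's axis.
- bar_bead: The stray square bar bead of the same white glazed stoneware, 36 mm long (its x axis) and 14 mm by 14 mm, lying on the tray floor in the gap, its length roughly across the gap. Origin: centre of its underside.
- bowl: Round stainless bowl (fixed), 116 mm across the rim, 76 mm across the foot, 40 mm high, 3 mm walls, with four round flat beads on its bottom, up to about 20 mm above its underside. Origin: centre of its underside, on the tray floor.
- dish: Oblong dark wooden dish (fixed), 116 mm along its x, 84 mm along its y, 28 mm high, 5 mm walls, with four square bar beads on its bottom, up to 19 mm above its underside. Origin: centre of its underside, on the tray floor.
- pliers: Bystander: coral-handled pliers, 140 mm long, lying on the tray beyond the sliding leaf's outer end. Origin near the pliers' pivot.
- spool: Bystander: thread spool, 28 mm across, 30 mm high, standing on the fixed leaf near its +x edge. Origin: centre of its underside.
- awl: Bystander: wooden-handled awl, 130 mm long, lying on the tray beyond the sliding leaf's outer end. Origin: underside, middle.

How it is judged:
On the way, in this order (a step that is already met when the one before it is completed fails the run):
1. both stray beads lie in their containers (horizontal distance between coin_bead and bowl below 0.05 m and z of coin_bead in the frame of bowl below 0.04 m and contact force between the fingers and coin_bead below 0.1 N and x of bar_bead in the frame of dish between -0.053 and 0.053 m and y of bar_bead in the frame of dish between -0.037 and 0.037 m and z of bar_bead in the frame of dish below 0.04 m and contact force between the fingers and bar_bead below 0.1 N), for 0.2 s.
2. the sliding leaf is pushed up against the rubber strip (gap under 8 mm) (y of leaf_face in the frame of board above -0.008 m), for 0.2 s.
At the end, for the whole second after the job is handed in: The lock holds the two leaves together with less than 1.5 mm of gap (the cam turned past 0.8 rad), the round flat bead lies in the steel bowl and the square bar bead in the dark wooden dish (within their walls, no higher than 40 mm above their undersides), both at rest (y of leaf_face in the frame of board above -0.0015 m and value of joint cam above 0.8 rad and horizontal distance between coin_bead and bowl below 0.05 m and z of coin_bead in the frame of bowl below 0.04 m and linear speed of each of coin_bead, bar_bead below 0.02 m/s and x of bar_bead in the frame of dish between -0.053 and 0.053 m and y of bar_bead in the frame of dish between -0.037 and 0.037 m and z of bar_bead in the frame of dish below 0.04 m); the robot touches nothing.
It fails at once if the lever is forced: more than 30 N between the fingers and the lock (contact force between the fingers and cam above 30 N).
It fails at once if a bystander (pliers, spool or awl) is moved by more than 25 mm (distance of any of pliers, spool, awl from where it was at the start of the episode above 0.025 m).
It also fails if it takes over 72 s, if anything falls off the work surface, if the arm or the gripper's body presses on something with over 40 N, if the wrist force passes 120 N, or if a joint passes its speed limit or range.

## Working session

There is one attempt and no reset: what is moved stays moved. The work goes in short steps, Python scripts to look and compute and a shell command to move; the robot and the scene stay as the last step left them, time stands still between calls to the robot, and variables do not carry over. Pictures are saved under pics/ and viewed, at most 10 in all, crops included, and the job is handed in when it is done.

```bash
ls; mkdir -p pics
python3 - <<'E'
from rig import arm
import cv2,numpy as np
for n in("scene","side"):
    p,d=arm.capture(n); cv2.imwrite(f"pics/{n}0.png",p[:,:,::-1]); np.savez(f"{n}0.npz",p=p,d=d,**{k:v for k,v in arm.camera_info(n).items()})
    print(n,arm.camera_info(n))
s=arm.state();print(s)
E
```

```text
jog.py
pics
rig.py
scene {'mtx': array([[400.8758694 ,   0.        , 275.53124708],
       [  0.        , 400.8758694 , 205.05517467],
       [  0.        ,   0.        ,   1.        ]]), 'k1': -0.02809382663372145, 'world_to_cam': array([[-0.66089365,  0.75047401,  0.00288859,  0.37484078],
       [ 0.51378121,  0.45525259, -0.72716845, -0.22384338],
       [-0.54703606, -0.47909691, -0.68645299,  1.38910744],
       [ 0.        ,  0.        ,  0.        ,  1.        ]])}
side {'mtx': array([[384.29717057,   0.        , 283.03030676],
       [  0.        , 384.29717057, 213.53719922],
       [  0.        ,   0.        ,   1.        ]]), 'k1': -0.06511152143658426, 'world_to_cam': array([[ 9.87686198e-01, -1.56447734e-01,  2.85548927e-04,
        -5.40773644e-01],
       [-1.14995128e-01, -7.27222625e-01, -6.76700358e-01,
         8.29153937e-02],
       [ 1.06075895e-01,  6.68334767e-01, -7.36258476e-01,
         9.04910006e-01],
       [ 0.00000000e+00,  0.00000000e+00,  0.00000000e+00,
         1.00000000e+00]])}
{'clock': 0.1, 'q': array([-1.20955696e+00,  3.00406163e-01,  1.52155696e+00, -1.09823802e-05,
        1.32071933e+00, -6.66078299e-02]), 'joint_velocities': array([ 0.00035307, -0.00030392, -0.00447187,  0.00172426,  0.00113053,
       -0.00018208]), 'tau': array([ 4.27028963e-04, -5.44377637e+01, -3.62369907e+01, -6.37805942e-05,
        3.05925889e-03,  2.10697601e-05]), 'tcp_pos': array([ 0.22811198, -0.50021273,  0.23076715]), 'ee_rot': array([-3.14050457e+00, -6.19208888e-05,  4.27849885e-01]), 'ft_force': array([-0.38538035,  0.40159817, -0.36585146]), 'moment': array([ 0.05824622, -0.03877773,  0.02948301]), 'grip_force': 0.0, 'grip_width': 0.08571994374396853}
```

View pics/scene0.png

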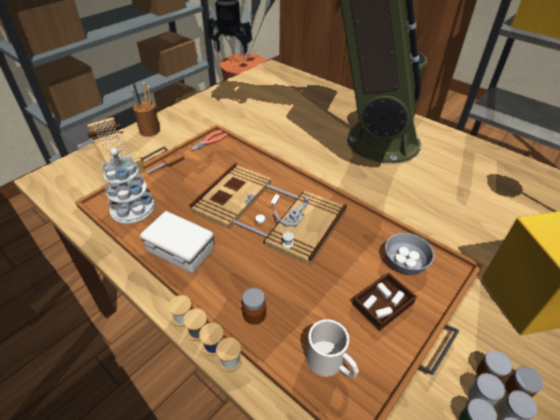

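View pics/side0.png

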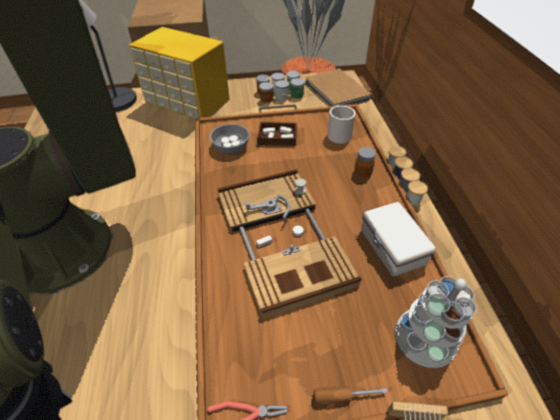

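The scene view shows the fixed leaf at about (305,225), sliding leaf (232,195), coin (260,218), bar (276,200), bowl (408,253) and dish (385,300). In the side view, the coin is at (298,231), bar (264,241), bowl (230,140), dish (278,133), pliers (250,410), awl (350,395), lever hub around (262,207) and spool (300,186).

```bash
cat > h.py <<'E'
import numpy as np,cv2
def ray(ci,uv):
    u=(np.array(uv,float)-ci['mtx'][:2,2])/ci['mtx'][0,0]
    x=u.copy()
    for _ in range(10): x=u/(1+ci['k1']*(x@x))
    R=ci['world_to_cam'][:3,:3];t=ci['world_to_cam'][:3,3]
    return -R.T@t, R.T@np.array([x[0],x[1],1.])   # depth*dir
def plane(ci,uv,z):
    o,d=ray(ci,uv); return o+d*(z-o[2])/d[2]
def tri(c1,p1,c2,p2):
    o1,d1=ray(c1,p1);o2,d2=ray(c2,p2)
    s=np.linalg.lstsq(np.c_[d1,-d2],o2-o1,rcond=None)[0]
    a,b=o1+s[0]*d1,o2+s[1]*d2
    return (a+b)/2,np.linalg.norm(a-b)
def cloud(ci,d):
    h,w=d.shape; u,v=np.meshgrid(np.arange(w),np.arange(h))
    p=np.stack([u,v],-1).astype(float); x0=(p-ci['mtx'][:2,2])/ci['mtx'][0,0];x=x0.copy()
    for _ in range(10): x=x0/(1+ci['k1']*(x**2).sum(-1,keepdims=True))
    P=np.concatenate([x,np.ones((h,w,1))],-1)*d[...,None]
    R=ci['world_to_cam'][:3,:3];t=ci['world_to_cam'][:3,3]
    return (P-t)@R
def project(ci,P):
    c=ci['world_to_cam'][:3,:3]@np.array(P)+ci['world_to_cam'][:3,3]; x=c[:2]/c[2]
    return x*(1+ci['k1']*(x@x))*ci['mtx'][0,0]+ci['mtx'][:2,2]
E
python3 - <<'E'
from h import *
S=np.load('scene0.npz');D=np.load('side0.npz')
rois={'scene':(S,(225,165,440,330)),'side':(D,(205,120,330,260))}
for n,(c,(x0,y0,x1,y1)) in rois.items():
    hsv=cv2.cvtColor(c['p'],cv2.COLOR_RGB2HSV)
    m=((hsv[...,1]<60)&(hsv[...,2]>165)).astype(np.uint8); k=np.zeros_like(m);k[y0:y1,x0:x1]=1;m*=k
    N,l,st,ce=cv2.connectedComponentsWithStats(m)
    C=cloud(c,c['d'])
    for i in range(1,N):
        if st[i,4]>12: print(n,ce[i].round(1),st[i,4],'cloud med',np.median(C[l==i],0).round(3),'max z',np.percentile(C[l==i][:,2],90).round(3))
    # board tops: cloud in z range
    for y in range(0,1):pass
for n in('scene','side'):
    c=rois[n][0];C=cloud(c,c['d']);
    for nm,uv in {'scene':{'tray':(340,280),'leaf':(225,205),'fix':(320,215)},'side':{'tray':(300,250-28),'leaf':(265,290),'fix':(235,200)}}[n].items():
        print(n,nm,C[uv[1],uv[0]].round(4))
import cv2
a=cv2.resize(D['p'][160:320,195:375],None,fx=4.2,fy=3.7,interpolation=cv2.INTER_CUBIC)
a=cv2.resize(D['p'][165:315,205:370],None,fx=4,fy=4,interpolation=cv2.INTER_CUBIC)
cv2.imwrite('pics/sidezoom.png',a[:,:,::-1])
E
```

```text
scene [282.7 190.6] 34 cloud med [ 0.448 -0.073  0.022] max z 0.026
scene [274.8 198.8] 53 cloud med [ 0.492 -0.067  0.023] max z 0.026
scene [295.2 210.9] 80 cloud med [0.513 0.02  0.046] max z 0.049
scene [300.  217.5] 21 cloud med [0.511 0.038 0.033] max z 0.034
scene [260.  218.2] 61 cloud med [ 0.578 -0.047  0.021] max z 0.023
scene [288.  235.8] 78 cloud med [0.603 0.073 0.06 ] max z 0.062
scene [288.  245.1] 37 cloud med [0.611 0.079 0.034] max z 0.036
scene [406.3 255. ] 495 cloud med [0.432 0.311 0.026] max z 0.03
scene [384.1 289. ] 83 cloud med [0.562 0.323 0.03 ] max z 0.031
scene [397.4 297.1] 89 cloud med [0.56  0.357 0.029] max z 0.032
scene [369.7 301.2] 87 cloud med [0.611 0.316 0.03 ] max z 0.032
scene [383.7 311.4] 105 cloud med [0.613 0.353 0.029] max z 0.031
scene [325.6 324.5] 195 cloud med [0.751 0.29  0.092] max z 0.097
side [285.3 128.6] 31 cloud med [0.609 0.349 0.031] max z 0.033
side [268.4 129.3] 33 cloud med [0.557 0.352 0.031] max z 0.032
side [270.6 134.5] 23 cloud med [0.561 0.325 0.031] max z 0.033
side [230.2 140.7] 158 cloud med [0.439 0.318 0.029] max z 0.032
side [286.8 135.5] 35 cloud med [0.609 0.314 0.032] max z 0.04
side [300.1 181.8] 61 cloud med [0.603 0.073 0.062] max z 0.063
side [265.5 203. ] 60 cloud med [0.509 0.023 0.048] max z 0.05
side [297.8 229.4] 70 cloud med [ 0.575 -0.051  0.023] max z 0.025
side [263.9 239.5] 67 cloud med [ 0.491 -0.07   0.025] max z 0.027
side [251.4 253.2] 17 cloud med [ 0.459 -0.105  0.026] max z 0.027
scene tray [0.5951 0.2277 0.0114]
scene leaf [ 0.6104 -0.1477  0.0312]
scene fix [0.4674 0.0715 0.0304]
side tray [ 0.587  -0.0178  0.0111]
side leaf [ 0.4767 -0.2084  0.0317]
side fix [0.4346 0.0633 0.0312]
```

View pics/sidezoom.png

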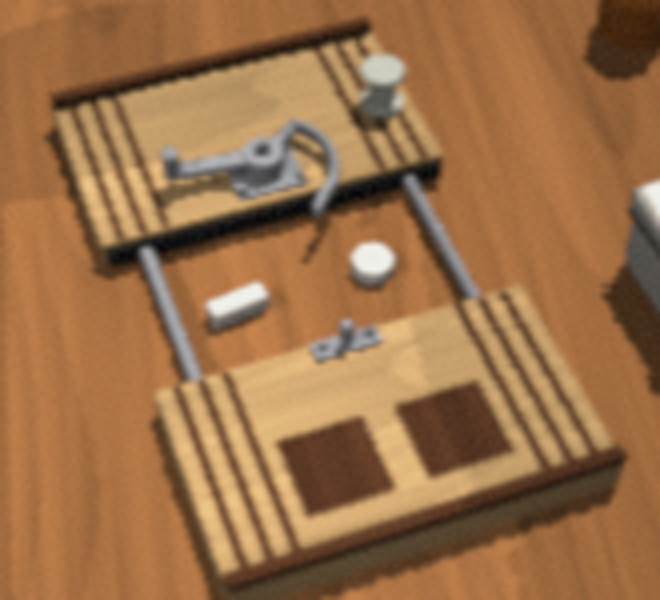

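The zoomed side view shows the fixed leaf's joint-face top edge from zoom pixel (105,248) to (437,165), and the sliding leaf's from (158,395) to (518,290). The hook tip is at (320,205), tab (170,160), hub (265,155) and keeper (347,325).

Run:
```python
from h import *
S=np.load('scene0.npz');D=np.load('side0.npz')
coin,e1=tri(S,(260,218.2),D,(297.8,229.4)); bar,e2=tri(S,(274.8,198.8),D,(263.9,239.5))
print('coin',coin.round(4),e1,'bar',bar.round(4),e2)
z=lambda x,y:(x/4+205-.375,y/4+165-.375)
for n,p,h in[('fixL',(105,248),.032),('fixR',(437,165),.032),('leafL',(158,395),.032),('leafR',(518,290),.032),('leafendL',(228,585),.04),('leafendR',(622,455),.04),('fixbackL',(55,97),.04),('fixbackR',(368,22),.04),('hub',(265,148),.05),('tab',(170,150),.063),('hooktip',(318,210),.045),('keeper',(347,322),.052)]:
    print(n,z(*p),plane(D,z(*p),h).round(4))
# bowl rim and dish via depth cloud heights
for n,c in(('scene',S),('side',D)):
    C=cloud(c,c['d']);X,Y,Z=C[...,0],C[...,1],C[...,2]
    for nm,(x0,x1,y0,y1,z0,z1) in {'bowlrim':(.35,.51,.23,.40,.046,.056),'dishrim':(.50,.67,.26,.42,.036,.044),'leaf':(.38,.7,-.3,-.07,.029,.035),'fix':(.36,.68,-.04,.2,.029,.034)}.items():
        m=(X>x0)&(X<x1)&(Y>y0)&(Y<y1)&(Z>z0)&(Z<z1)&(c['d']>0)
        q=C[m]
        if len(q)<5: print(n,nm,len(q));continue
        print(n,nm,len(q),'rect',[np.round(v,3) for v in cv2.minAreaRect(q[:,:2].astype(np.float32)*1)],'circ',np.round(cv2.minEnclosingCircle(q[:,:2].astype(np.float32))[0],3))
```

```text
coin [ 0.5758 -0.0481  0.0202] 0.0004175847201201062 bar [ 0.4922 -0.0681  0.0221] 0.0013638809626901123
fixL (230.875, 226.625) [ 0.4185 -0.0246  0.032 ]
fixR (313.875, 205.875) [0.627  0.0113 0.032 ]
leafL (244.125, 263.375) [ 0.4401 -0.135   0.032 ]
leafR (334.125, 237.125) [ 0.6523 -0.0939  0.032 ]
leafendL (261.625, 310.875) [ 0.4639 -0.2594  0.04  ]
leafendR (360.125, 278.375) [ 0.6768 -0.2172  0.04  ]
fixbackL (218.375, 188.875) [0.3954 0.1014 0.04  ]
fixbackR (296.625, 170.125) [0.607  0.1417 0.04  ]
hub (270.875, 201.625) [0.5214 0.0251 0.05  ]
tab (247.125, 202.125) [0.4635 0.0197 0.063 ]
hooktip (284.125, 217.125) [ 0.546  -0.0259  0.045 ]
keeper (291.375, 245.125) [ 0.5476 -0.1167  0.052 ]
scene bowlrim 252 rect [array([0.439, 0.316]), array([0.113, 0.114]), np.float64(86.171)] circ [0.438 0.316]
scene dishrim 337 rect [array([0.583, 0.337]), array([0.085, 0.118]), np.float64(78.79)] circ [0.583 0.338]
scene leaf 1886 rect [array([ 0.561, -0.173]), array([0.222, 0.132]), np.float64(10.879)] circ [ 0.562 -0.173]
scene fix 1830 rect [array([0.515, 0.063]), array([0.222, 0.135]), np.float64(10.938)] circ [0.514 0.064]
side bowlrim 196 rect [array([0.439, 0.315]), array([0.115, 0.114]), np.float64(31.829)] circ [0.441 0.316]
side dishrim 183 rect [array([0.582, 0.335]), array([0.088, 0.113]), np.float64(77.502)] circ [0.582 0.335]
side leaf 4642 rect [array([ 0.559, -0.175]), array([0.219, 0.132]), np.float64(11.301)] circ [ 0.559 -0.176]
side fix 2483 rect [array([0.515, 0.057]), array([0.221, 0.133]), np.float64(11.214)] circ [0.513 0.06 ]
```

```bash
cat > go.py <<'E'
import sys,numpy as np
from rig import arm
from scipy.spatial.transform import Rotation as R
# go.py x y z yaw : remaining move in tool axes for a downward tool
s=arm.state(); t=np.array([float(v) for v in sys.argv[1:4]])
r=R.from_euler('xyz',s['ee_rot']); g=R.from_euler('xyz',[np.pi,0,float(sys.argv[4])])
d=r.inv().apply(t-s['tcp_pos']); rv=(r.inv()*g).as_rotvec()
print('d',d.round(4),'len',np.linalg.norm(d).round(3),'rv',rv.round(3),'rows>=',max(np.linalg.norm(d)/.0625,np.linalg.norm(rv)/.188).round(1),'F',s['ft_force'].round(1),'t',s['clock'])
E
python3 jog.py '[[0.05,-0.03,0,0,0,0],[0.05,-0.03,0,0,0,0],[0.05,-0.03,0,0,0,0],[0.05,-0.03,0,0,0,0],[0.05,-0.03,0,0,0,0]]' 0.034; python3 go.py 0.53 -0.06 0.20 0.25
```

```text
clock: 0.72
tcp_pos: [0.3941, -0.2585, 0.2312]
ee_rot: [-3.141, 0.0, 0.428]
ft_force: [0.2, -1.0, 0.2]
grip_width: 0.0341
grip_force: 0.0
d [ 0.206  -0.1243  0.0312] len 0.243 rv [-0.     0.     0.178] rows>= 3.9 F [ 0.2 -1.   0.2] t 0.725
```

```bash
python3 jog.py '[[0.05,-0.03,0.007,0,0,0],[0.05,-0.03,0.007,0,0,0],[0.05,-0.03,0.007,0,0,0],[0.05,-0.03,0.007,0,0,0.178],[0,0,0,0,0,0]]'
python3 - <<'E'
from rig import arm
from h import *
ci=arm.camera_info('wrist');p,d=arm.capture('wrist')
np.savez('w1.npz',p=p,d=d,**ci);cv2.imwrite('pics/w1.png',p[:,:,::-1])
print(ci['world_to_cam'].round(3),arm.state()['tcp_pos'])
E
```

```text
clock: 1.35
tcp_pos: [0.5254, -0.0669, 0.2024]
ee_rot: [-3.141, 0.001, 0.256]
ft_force: [-0.3, -0.6, 1.1]
grip_width: 0.034
grip_force: 0.0
[[ 0.254 -0.967 -0.002 -0.198]
 [-0.931 -0.244  0.272  0.445]
 [-0.263 -0.067 -0.962  0.486]
 [ 0.     0.     0.     1.   ]] [ 0.52478436 -0.0684725   0.20279301]
```

View pics/w1.png

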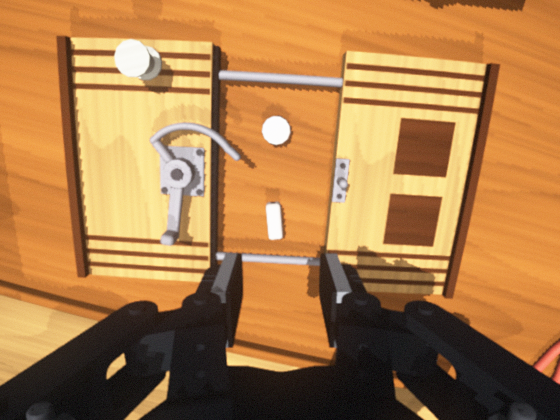

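The wrist view shows the coin at (276,130), bar (274,221), hub (178,175), tab (168,240), hook tip (238,157), keeper post (342,186), and joint faces at columns ~218 and ~340.

Run:
```python
from h import *
W=np.load('w1.npz');S=np.load('scene0.npz');D=np.load('side0.npz')
hsv=cv2.cvtColor(W['p'],cv2.COLOR_RGB2HSV)
m=((hsv[...,1]<50)&(hsv[...,2]>190)).astype(np.uint8)
C=cloud(W,W['d'])
for nm,(x0,y0,x1,y1),h,su,du in[('coin',(250,105,300,155),.024,(260,218.2),(297.8,229.4)),('bar',(255,190,300,250),.026,(274.8,198.8),(263.9,239.5))]:
    k=np.zeros_like(m);k[y0:y1,x0:x1]=1
    c=max(cv2.findContours(m*k,0,1)[0],key=cv2.contourArea);r=cv2.minAreaRect(c)
    P=plane(W,r[0],h); bx=np.array([plane(W,q,h)[:2] for q in cv2.boxPoints(r)])
    print(nm,r,P.round(4),'sides',np.linalg.norm(np.diff(bx,axis=0),axis=1).round(4),'ang',[np.arctan2(*(v[::-1])).round(3) for v in np.diff(bx,axis=0)],'depthz',np.median(C[c[:,0,1],c[:,0,0],2]).round(4))
    print('  tri',tri(W,r[0],S,su),tri(W,r[0],D,du))
X,Y,Z=C[...,0],C[...,1],C[...,2]
for nm,(y0,y1) in {'leaf':(-.4,-.06),'fix':(-.06,.2)}.items():
    k=((Z>.029)&(Z<.036)&(X>.38)&(X<.72)&(W['d']>0)&(np.arange(420)[:,None]<300)).astype(np.uint8)
    kk=np.zeros_like(k); kk[:, 325:] = 1
    k=k*kk if nm=='leaf' else k*(1-kk)
    k=cv2.morphologyEx(k,cv2.MORPH_OPEN,np.ones((7,7),np.uint8)); c=max(cv2.findContours(k,0,1)[0],key=cv2.contourArea)[:,0]
    print(nm,[np.round(v,4) for v in cv2.minAreaRect(np.array([plane(W,q,.032)[:2] for q in c],np.float32))])
for nm,uv,h in[('hubtop',(178,175),.05),('tabtop',(168,240),.063),('keeper',(342,183),.052),('hooktip',(239,158),.045)]: print(nm,plane(W,uv,h).round(4), C[uv[1],uv[0]].round(4))
```

```text
coin ((275.7500305175781, 129.75003051757812), (27.577163696289062, 26.870054244995117), 45.0) [ 0.5756 -0.0495  0.024 ] sides [0.0239 0.0245 0.0242] ang [np.float64(-0.546), np.float64(-2.087), np.float64(2.609)] depthz 0.0244
  tri (array([ 0.57516275, -0.04932114,  0.01870959]), np.float64(0.00038378230587119013)) (array([ 0.57541391, -0.04944608,  0.02194204]), np.float64(0.00011300264388909875))
bar ((273.7117614746094, 220.7529296875), (36.27745056152344, 14.03546142578125), 85.60128784179688) [ 0.4925 -0.0689  0.026 ] sides [0.0133 0.0364 0.0137] ang [np.float64(-1.235), np.float64(-2.812), np.float64(1.91)] depthz 0.0266
  tri (array([ 0.49103716, -0.06945643,  0.02022107]), np.float64(0.0006868483591847397)) (array([ 0.49169125, -0.06898652,  0.02378373]), np.float64(0.0003389278332008149))
leaf [array([ 0.5583, -0.1721]), array([0.2217, 0.1253]), np.float64(11.1833)]
fix [array([0.5128, 0.0578]), array([0.2218, 0.129 ]), np.float64(11.0199)]
hubtop [0.519  0.0224 0.05  ] [0.5199 0.0215 0.0537]
tabtop [0.4636 0.0177 0.063 ] [0.4643 0.0174 0.0644]
keeper [ 0.5482 -0.1155  0.052 ] [ 0.5485 -0.1152  0.0535]
hooktip [ 0.5456 -0.0249  0.045 ] [ 0.546  -0.0251  0.0478]
```

```bash
python3 go.py 0.4915 -0.069 0.0155 0.33
```

```text
d [-0.0321 -0.0079  0.1873] len 0.19 rv [-0.001  0.001 -0.071] rows>= 3.0 F [ 0.2 -0.3 -0.2] t 1.4
```

```bash
python3 jog.py '[[-0.032,-0.008,0.03,0,0,-0.071],[0,0,0.05,0,0,0],[0,0,0.04,0,0,0],[0,0,0.03,0,0,0],[0,0,0.018,0,0,0]]'; python3 go.py 0.4915 -0.069 0.0155 0.33
```

```text
clock: 2.02
tcp_pos: [0.4906, -0.0711, 0.0343]
ee_rot: [-3.141, 0.001, 0.327]
ft_force: [0.0, -0.8, 0.7]
grip_width: 0.0342
grip_force: 0.0
d [ 0.0016 -0.0017  0.0188] len 0.019 rv [-0.001  0.001 -0.003] rows>= 0.3 F [ 0.  -0.8  0.7] t 2.025
```

```bash
python3 jog.py '[[0.0015,-0.0015,0.015,0,0,0],[0,0,0.004,0,0,0],[0,0,0,0,0,0]]'; python3 jog.py '[[0,0,0,0,0,0],[0,0,0,0,0,0],[0,0,0,0,0,0],[0,0,0,0,0,0]]' 0.005 40
```

```text
clock: 2.4
tcp_pos: [0.4927, -0.0684, 0.0169]
ee_rot: [3.141, -0.0, 0.327]
ft_force: [-0.0, 0.7, -0.6]
grip_width: 0.0342
grip_force: 0.0
clock: 2.9
tcp_pos: [0.493, -0.0683, 0.0173]
ee_rot: [3.141, -0.001, 0.327]
ft_force: [-1.4, -0.4, 5.7]
grip_width: 0.0127
grip_force: 40.6
```

```bash
python3 jog.py '[[0,0,-0.06,0,0,0],[0,0,-0.06,0,0,0],[0.01,-0.02,-0.055,0,0,0],[0.034,-0.05,-0.005,0,0,0],[0.034,-0.05,0,0,0,0]]'; python3 jog.py '[[0.034,-0.05,0,0,0,0],[0.034,-0.05,0,0,0,0],[0.034,-0.05,0,0,0,0],[0.034,-0.05,0,0,0,0],[0,-0.034,0,0,0,0]]';  python3 go.py 0.5825 0.336 0.20 0.33
```

```text
clock: 3.52
tcp_pos: [0.5285, 0.072, 0.1981]
ee_rot: [3.141, -0.003, 0.326]
ft_force: [0.9, -0.1, 0.0]
grip_width: 0.0127
grip_force: 39.8
clock: 4.15
tcp_pos: [0.5818, 0.3383, 0.1957]
ee_rot: [-3.142, 0.0, 0.328]
ft_force: [-0.4, -0.6, -0.5]
grip_width: 0.0125
grip_force: 39.8
d [-0.      0.0024 -0.0043] len 0.005 rv [-0.     0.    -0.002] rows>= 0.1 F [-0.4 -0.6 -0.5] t 4.15
```

```bash
python3 jog.py '[[0,0,0,0,0,0]]'
python3 - <<'E'
from rig import arm
from h import *
ci=arm.camera_info('wrist');p,d=arm.capture('wrist')
np.savez('w2.npz',p=p,d=d,**ci);cv2.imwrite('pics/w2.png',p[:,:,::-1])
print(arm.state()['tcp_pos'])
C=cloud(ci,d);X,Y,Z=C[...,0],C[...,1],C[...,2]
for nm,(x0,x1,y0,y1,z0,z1) in {'bowlrim':(.35,.51,.23,.40,.046,.060),'dishrim':(.50,.67,.26,.42,.036,.044)}.items():
    m=(X>x0)&(X<x1)&(Y>y0)&(Y<y1)&(Z>z0)&(Z<z1)&(d>0);q=C[m]
    print(nm,len(q),[np.round(v,3) for v in cv2.minAreaRect(q[:,:2].astype(np.float32))],np.median(q[:,2]))
E
```

```text
clock: 4.28
tcp_pos: [0.5807, 0.338, 0.1961]
ee_rot: [-3.141, 0.001, 0.33]
ft_force: [-0.5, -0.3, -1.3]
grip_width: 0.0127
grip_force: 39.8
[0.58125246 0.33650807 0.1963651 ]
bowlrim 152 [array([0.445, 0.313]), array([0.113, 0.025]), np.float64(65.184)] 0.050713396374635414
dishrim 2374 [array([0.583, 0.336]), array([0.085, 0.116]), np.float64(78.247)] 0.04132877603052196
```

View pics/w2.png

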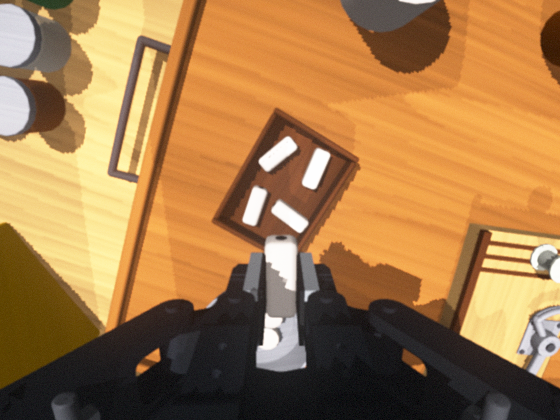

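The bar is held firmly and the dish, centred at about (285,182), has a free centre band between its two bead pairs.

```bash
python3 jog.py '[[0,0,0.02,0,0,-0.18],[0,0,0.02,0,0,-0.18],[0,0,0.02,0,0,-0.18],[0,0,0.02,0,0,-0.18],[0,0,0.01,0,0,-0.18]]';python3 jog.py '[[0,0,0,0,0,-0.14],[0,0,0,0,0,0]]';  python3 go.py 0.583 0.336 0.042 1.37
```

```text
clock: 4.95
tcp_pos: [0.5819, 0.3343, 0.1057]
ee_rot: [-3.141, 0.001, 1.231]
ft_force: [0.7, 0.3, 0.3]
grip_width: 0.0124
grip_force: 39.8
clock: 5.2
tcp_pos: [0.5822, 0.3347, 0.1069]
ee_rot: [3.141, -0.0, 1.364]
ft_force: [0.5, 0.2, -0.3]
grip_width: 0.0126
grip_force: 39.8
d [0.0014 0.0005 0.0649] len 0.065 rv [ 0.    -0.    -0.006] rows>= 1.0 F [ 0.5  0.2 -0.3] t 5.2
```

```bash
python3 jog.py '[[0.001,0,0.03,0,0,0],[0,0,0.02,0,0,0],[0,0,0.014,0,0,0],[0,0,0,0,0,0]]'; python3 jog.py '[[0,0,0,0,0,0],[0,0,0,0,0,0],[0,0,0,0,0,0]]' 0.034; python3 jog.py '[[0,0,-0.05,0,0,0],[0,0,-0.05,0,0,0],[0,0,-0.05,0,0,0],[0,0,0,0,0,0]]' 0.04
python3 - <<'E'
from rig import arm
from h import *
ci=arm.camera_info('wrist');p,d=arm.capture('wrist')
np.savez('w3.npz',p=p,d=d,**ci);cv2.imwrite('pics/w3.png',cv2.resize(p[90:350,90:500],None,fx=.8,fy=.8)[:,:,::-1])
hsv=cv2.cvtColor(p,cv2.COLOR_RGB2HSV);m=((hsv[...,1]<50)&(hsv[...,2]>190)).astype(np.uint8)
C=cloud(ci,d);X,Y,Z=C[...,0],C[...,1],C[...,2]
k=(m>0)&(abs(X-.583)<.06)&(abs(Y-.336)<.05)&(Z<.06)
N,l,st,ce=cv2.connectedComponentsWithStats(k.astype(np.uint8))
for i in range(1,N):
    if st[i,4]>30: print(ce[i].round(0),st[i,4],np.median(C[l==i],0).round(3))
E
python3 go.py 0.5755 -0.0493 0.16 1.763
```

```text
clock: 5.7
tcp_pos: [0.5817, 0.3364, 0.0416]
ee_rot: [-3.14, 0.001, 1.366]
ft_force: [-0.3, -0.1, 0.0]
grip_width: 0.0123
grip_force: 39.8
clock: 6.08
tcp_pos: [0.5821, 0.3369, 0.0431]
ee_rot: [3.141, -0.001, 1.366]
ft_force: [-0.0, -1.0, 0.0]
grip_width: 0.0342
grip_force: 0.0
clock: 6.58
tcp_pos: [0.5832, 0.3375, 0.1977]
ee_rot: [3.135, -0.005, 1.367]
ft_force: [0.1, 0.9, -0.8]
grip_width: 0.0401
grip_force: 0.0
[307. 169.] 599 [0.611 0.352 0.033]
[249. 176.] 598 [0.559 0.357 0.033]
[279. 192.] 571 [0.583 0.336 0.033]
[258. 211.] 550 [0.56  0.323 0.033]
[312. 208.] 593 [0.609 0.316 0.033]
d [-0.3798  0.0715  0.0339] len 0.388 rv [ 0.003 -0.002 -0.397] rows>= 6.2 F [ 0.1  0.1 -0.9] t 6.625
```

View pics/w3.png

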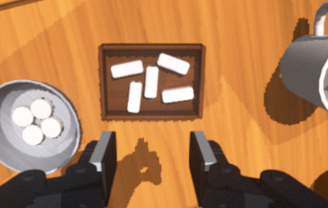

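All five bars lie flat in the dish (new one in the middle). Now the coin.

```bash
python3 jog.py '[[-0.055,0.01,0,0,0,0],[-0.055,0.01,0,0,0,0],[-0.055,0.01,0,0,0,0],[-0.055,0.01,0,0,0,0],[-0.055,0.01,0,0,0,0]]'; python3 jog.py '[[-0.055,0.01,0.01,0,0,0],[-0.05,0.0115,0.01,0,0,0],[0,0,0.01,0,0,-0.18],[0,0,0,0,0,-0.18],[0,0,0,0,0,-0.037]]'; python3 go.py 0.5755 -0.0493 0.0155 1.763
```

```text
clock: 7.25
tcp_pos: [0.5743, 0.0556, 0.1913]
ee_rot: [-3.14, 0.0, 1.367]
ft_force: [1.0, -0.2, 0.8]
grip_width: 0.0402
grip_force: 0.0
clock: 7.88
tcp_pos: [0.5744, -0.0499, 0.1614]
ee_rot: [-3.14, -0.001, 1.764]
ft_force: [0.0, 0.8, -0.4]
grip_width: 0.0397
grip_force: 0.0
d [0.0003 0.0014 0.1459] len 0.146 rv [-0.002 -0.001  0.001] rows>= 2.3 F [ 0.   0.8 -0.4] t 7.875
```

```bash
python3 jog.py '[[0,0.001,0.05,0,0,0],[0,0,0.045,0,0,0],[0,0,0.03,0,0,0],[0,0,0.015,0,0,0],[0,0,0.006,0,0,0]]'; python3 jog.py '[[0,0,0,0,0,0],[0,0,0,0,0,0],[0,0,0,0,0,0],[0,0,0,0,0,0]]' 0.015 40
```

```text
clock: 8.5
tcp_pos: [0.5758, -0.0495, 0.0162]
ee_rot: [-3.141, -0.0, 1.762]
ft_force: [0.4, -0.1, 0.6]
grip_width: 0.0398
grip_force: 0.0
clock: 9.0
tcp_pos: [0.5762, -0.0497, 0.0171]
ee_rot: [3.141, 0.0, 1.763]
ft_force: [-0.3, 0.7, 4.9]
grip_width: 0.0234
grip_force: 39.6
```

```bash
python3 jog.py '[[0,0,-0.04,0,0,0],[0,0,-0.06,0,0,0],[0,0,-0.05,0,0,0]]'; python3 go.py 0.439 0.316 0.15 1.763
```

```text
clock: 9.38
tcp_pos: [0.5758, -0.0496, 0.1689]
ee_rot: [3.141, 0.0, 1.763]
ft_force: [0.5, -0.1, -0.2]
grip_width: 0.0236
grip_force: 39.3
d [ 0.3851 -0.0643  0.0187] len 0.391 rv [0.001 0.    0.   ] rows>= 6.3 F [ 0.5 -0.1 -0.2] t 9.375
```

```bash
python3 jog.py '[[0.055,-0.009,0,0,0,0],[0.055,-0.009,0,0,0,0],[0.055,-0.009,0,0,0,0],[0.055,-0.009,0,0,0,0],[0.055,-0.009,0,0,0,0]]'; python3 jog.py '[[0.055,-0.009,0.009,0,0,0],[0.055,-0.01,0.01,0,0,0],[0,0,0,0,0,0]]';python3 go.py 0.439 0.316 0.043 1.763
```

```text
clock: 10.0
tcp_pos: [0.4781, 0.2132, 0.1668]
ee_rot: [3.141, -0.0, 1.763]
ft_force: [0.6, 0.0, -0.6]
grip_width: 0.0233
grip_force: 39.3
clock: 10.38
tcp_pos: [0.4375, 0.3185, 0.1468]
ee_rot: [-3.14, 0.0, 1.768]
ft_force: [1.7, -0.3, 0.2]
grip_width: 0.0236
grip_force: 39.3
d [-0.0027  0.0011  0.1038] len 0.104 rv [-0.001  0.     0.005] rows>= 1.7 F [ 1.7 -0.3  0.2] t 10.375
```

```bash
python3 jog.py '[[-0.001,0.001,0.045,0,0,0],[0,0,0.035,0,0,0],[0,0,0.018,0,0,0],[0,0,0.005,0,0,0],[0,0,0,0,0,0]]'; python3 jog.py '[[0,0,0,0,0,0],[0,0,0,0,0,0],[0,0,0,0,0,0]]' 0.034; python3 jog.py '[[0,0,-0.03,0,0,0],[0,0,-0.05,0,0,0],[0,0,-0.05,0,0,0],[0,0,0,0,0,0]]'
python3 - <<'E'
from rig import arm
from h import *
ci=arm.camera_info('side');p,d=arm.capture('side');C=cloud(ci,d)
S,_=arm.capture('wrist')
print(arm.state()['tcp_pos'])
a=cv2.resize(p[105:165,200:310],None,fx=4,fy=4);b=cv2.resize(S,(336,252));o=np.zeros((252,336+440,3),np.uint8);o[:240,:440]=a;o[:,440:]=b
cv2.imwrite('pics/s3.png',o[:,:,::-1])
E
python3 go.py 0.6 -0.29 0.2 0.192
```

```text
clock: 11.0
tcp_pos: [0.441, 0.3153, 0.0454]
ee_rot: [3.14, -0.0, 1.763]
ft_force: [1.0, -0.7, 0.4]
grip_width: 0.0234
grip_force: 39.4
clock: 11.38
tcp_pos: [0.4406, 0.3153, 0.0449]
ee_rot: [3.141, -0.0, 1.764]
ft_force: [0.5, 0.0, 0.0]
grip_width: 0.0339
grip_force: 0.0
clock: 11.88
tcp_pos: [0.4417, 0.316, 0.1785]
ee_rot: [3.135, -0.002, 1.764]
ft_force: [-0.2, -0.3, 0.4]
grip_width: 0.0338
grip_force: 0.0
[0.4403589  0.31512935 0.17443107]
d [-0.6245  0.0408 -0.0256] len 0.626 rv [ 0.    -0.     1.572] rows>= 10.0 F [ 0.7 -0.4 -0.2] t 11.975
```

View pics/s3.png

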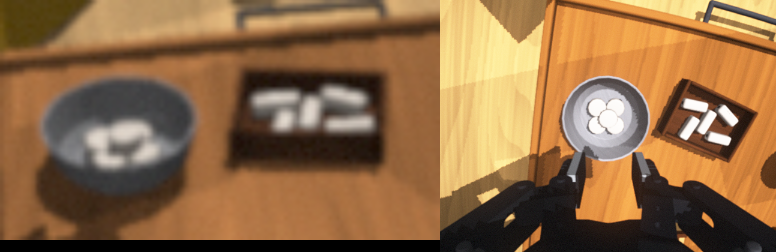

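The coin sits on top of the four flat beads in the bowl centre; the bar is in the dish. Next: push the leaf with shut fingers.

```bash
python3 jog.py '[[-0.06,0.003,0,0,0,0],[-0.06,0.003,0,0,0,0],[-0.06,0.003,0,0,0,0],[-0.06,0.003,0,0,0,0],[-0.06,0.003,0,0,0,0]]' 0 40
python3 - <<'E'
from h import *
D=np.load('side0.npz');W=np.load('w1.npz')
for n,uv in dict(plierL=(210,408),plierR=(287,411),awlL=(316,397),awlR=(387,391)).items(): print(n,plane(D,uv,.02).round(3))
for uv in[(218,110),(216,200),(216,240)]: print('face',plane(W,uv,.032).round(4))
for uv in[(498,66),(449,295)]: print('leafend',plane(W,uv,.04).round(4))
E
python3 go.py 0.5775 -0.27 0.1 1.763
```

```text
clock: 12.6
tcp_pos: [0.5123, 0.0217, 0.1731]
ee_rot: [-3.139, -0.001, 1.764]
ft_force: [0.6, 0.4, 0.3]
grip_width: -0.0
grip_force: 0.0
plierL [ 0.354 -0.42   0.02 ]
plierR [ 0.484 -0.445  0.02 ]
awlL [ 0.538 -0.43   0.02 ]
awlR [ 0.664 -0.441  0.02 ]
face [0.5798 0.0034 0.032 ]
face [ 0.5003 -0.0118  0.032 ]
face [ 0.4616 -0.0199  0.032 ]
leafend [ 0.6778 -0.2177  0.04  ]
leafend [ 0.4658 -0.2565  0.04  ]
d [-0.2988  0.0083  0.0729] len 0.308 rv [-0.002 -0.001  0.001] rows>= 4.9 F [0.6 0.4 0.3] t 12.6
```

```bash
python3 jog.py '[[-0.06,0.002,0,0,0,0],[-0.06,0.002,0,0,0,0],[-0.06,0.002,0,0,0,0],[-0.06,0.002,0,0,0,0],[-0.058,0,0.02,0,0,0]]';python3 jog.py '[[0,0,0.055,0,0,0],[0,0,0.045,0,0,0],[0,0,0.03,0,0,0],[0,0,0,0,0,0]]'; python3 go.py 0.552 -0.139 0.022 1.763
```

```text
clock: 13.22
tcp_pos: [0.5778, -0.2694, 0.1538]
ee_rot: [3.141, 0.0, 1.763]
ft_force: [0.5, 0.5, -0.3]
grip_width: -0.0003
grip_force: 0.0
clock: 13.72
tcp_pos: [0.5757, -0.2664, 0.0209]
ee_rot: [-3.136, -0.004, 1.763]
ft_force: [-0.0, -0.7, -0.2]
grip_width: -0.0001
grip_force: 0.0
d [ 0.1296  0.0011 -0.0006] len 0.13 rv [-0.005 -0.004  0.   ] rows>= 2.1 F [-0.  -0.7 -0.2] t 13.725
```

```bash
python3 jog.py '[[0.015,0,0,0,0,0],[0.02,0,0,0,0,0],[0.02,0,0,0,0,0],[0.02,0,0,0,0,0],[0.012,0,0,0,0,0]]'; python3 jog.py '[[0.01,0,0,0,0,0],[0.008,0,0,0,0,0],[0.005,0,0,0,0,0],[0,0,0,0,0,0]]'
```

```text
clock: 14.35
tcp_pos: [0.5607, -0.1802, 0.0248]
ee_rot: [-3.142, -0.0, 1.764]
ft_force: [-0.5, 0.6, 0.3]
grip_width: 0.0004
grip_force: 0.0
clock: 14.85
tcp_pos: [0.5564, -0.1592, 0.0245]
ee_rot: [-3.141, -0.0, 1.764]
ft_force: [-0.4, -0.4, 0.1]
grip_width: -0.0004
grip_force: 0.0
```

```bash
cat > gap.py <<'E'
from rig import arm
from h import *
# leaf position from the side view: plane z=.032 of the leaf wood, edges by depth-height cloud
ci=arm.camera_info('side');p,d=arm.capture('side');C=cloud(ci,d)
np.savez('sidenow.npz',p=p,d=d,**ci)
yh=np.array([-.191,.982]);O=np.array([.526,-.0065])
Y=(C[...,:2]-O)@yh; X=(C[...,:2]-O)@np.array([.982,.191])
for a,b in((-.09,-.06),(.07,.095)):   # fence strip top (z .04) outer edge
    m=(C[...,2]>.037)&(C[...,2]<.046)&(Y<-.09)&(Y>-.3)&(X>a)&(X<b)&(d>0)
    print('fence y',len(Y[m]),np.percentile(Y[m],[2,50,98]).round(4))
print(arm.state()['ft_force'].round(2),arm.state()['tcp_pos'].round(4),'t',arm.state()['clock'])
cv2.imwrite('pics/gap%d.png'%int(arm.state()['clock']*10),cv2.resize(p[165:315,205:370],None,fx=4,fy=4,interpolation=cv2.INTER_CUBIC)[:,:,::-1])
E
python3 gap.py; ls pics
```

```text
fence y 52 [-0.1441 -0.1405 -0.135 ]
fence y 39 [-0.1433 -0.1394 -0.1343]
[-0.94 -0.92 -0.21] [ 0.5565 -0.1594  0.0245] t 14.9
gap149.png
s3.png
scene0.png
side0.png
sidezoom.png
w1.png
w2.png
w3.png
```

```bash
python3 jog.py '[[0.004,0,0,0,0,0],[0.003,0,0,0,0,0],[0.002,0,0,0,0,0],[0,0,0,0,0,0]]'; python3 gap.py
```

```text
clock: 15.4
tcp_pos: [0.5547, -0.1503, 0.0245]
ee_rot: [-3.142, -0.0, 1.764]
ft_force: [-0.1, -0.9, 0.8]
grip_width: -0.0002
grip_force: 0.0
fence y 53 [-0.1374 -0.1328 -0.1276]
fence y 36 [-0.1359 -0.1316 -0.1268]
[ 0.98 -0.53  0.16] [ 0.5548 -0.1504  0.0245] t 15.45
```

```bash
python3 jog.py '[[0.001,0,0,0,0,0],[0.001,0,0,0,0,0],[0,0,0,0,0,0]]'; python3 jog.py '[[0.001,0,0,0,0,0],[0,0,0,0,0,0]]';  python3 jog.py '[[0.001,0,0,0,0,0],[0,0,0,0,0,0]]'
```

```text
clock: 15.82
tcp_pos: [0.5543, -0.1485, 0.0245]
ee_rot: [-3.141, -0.0, 1.764]
ft_force: [-0.0, -0.1, -0.2]
grip_width: 0.0003
grip_force: 0.0
clock: 16.08
tcp_pos: [0.5542, -0.1475, 0.0245]
ee_rot: [-3.142, -0.0, 1.764]
ft_force: [0.4, 0.7, 0.0]
grip_width: -0.0001
grip_force: 0.0
clock: 16.32
tcp_pos: [0.554, -0.1465, 0.0245]
ee_rot: [-3.142, -0.0, 1.764]
ft_force: [0.2, -1.2, 0.2]
grip_width: -0.0
grip_force: 0.0
```

```bash
python3 jog.py '[[0.001,0,0,0,0,0],[0,0,0,0,0,0]]'|sed -n 2,4p; python3 jog.py '[[0.001,0,0,0,0,0],[0,0,0,0,0,0]]'|sed -n 2,4p;  python3 jog.py '[[0.001,0,0,0,0,0],[0,0,0,0,0,0]]'|sed -n 2,4p; python3 gap.py
```

```text
tcp_pos: [0.5538, -0.1455, 0.0245]
ee_rot: [-3.142, -0.0, 1.764]
ft_force: [-0.5, 0.3, -0.6]
tcp_pos: [0.5536, -0.1445, 0.0245]
ee_rot: [-3.142, -0.0, 1.764]
ft_force: [0.0, 0.2, -0.1]
tcp_pos: [0.5534, -0.1436, 0.0245]
ee_rot: [-3.142, -0.0, 1.764]
ft_force: [-0.3, -0.8, -0.4]
fence y 52 [-0.1303 -0.1264 -0.1214]
fence y 36 [-0.1289 -0.1251 -0.1207]
[ 0.11 -0.32 -0.33] [ 0.5534 -0.1436  0.0245] t 17.125
```

```bash
for i in 1; do :; done; python3 jog.py '[[0.001,0,0,0,0,0],[0,0,0,0,0,0]]'|sed -n 2,4p; python3 jog.py '[[0.001,0,0,0,0,0],[0,0,0,0,0,0]]'|sed -n 2,4p;  python3 jog.py '[[0.001,0,0,0,0,0],[0,0,0,0,0,0]]'|sed -n 2,4p; python3 gap.py
```

```text
tcp_pos: [0.5533, -0.1427, 0.0245]
ee_rot: [3.142, 0.0, 1.764]
ft_force: [0.3, -1.4, -0.3]
tcp_pos: [0.5531, -0.1418, 0.0245]
ee_rot: [3.142, 0.0, 1.764]
ft_force: [1.0, -3.0, 0.3]
tcp_pos: [0.5529, -0.1408, 0.0246]
ee_rot: [3.142, 0.0, 1.763]
ft_force: [0.5, -5.5, -1.2]
fence y 49 [-0.1277 -0.1234 -0.1193]
fence y 35 [-0.1265 -0.1224 -0.1178]
[ 1.41 -4.55 -1.63] [ 0.5529 -0.1408  0.0245] t 17.925
```

View pics/gap171.png

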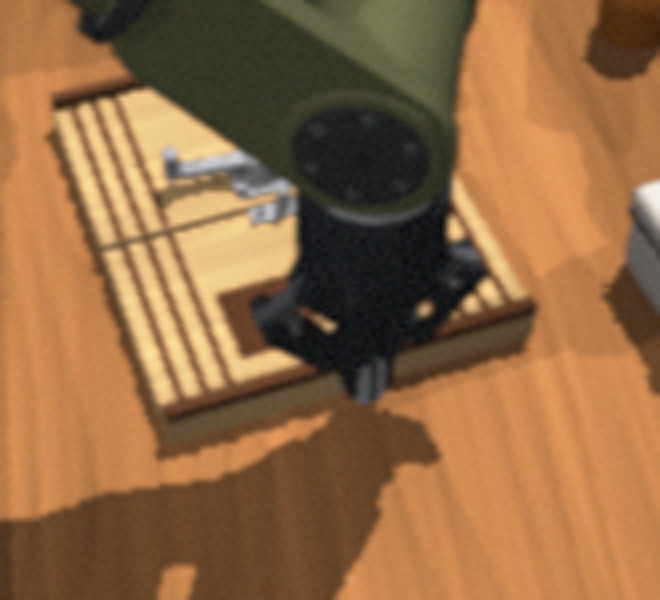

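The leaf is against the strip (force 5 N) and the gap shows as a thin line; the lever is still near a≈0.1. I'll retreat and go to the lever tab.

```bash
python3 jog.py '[[-0.01,0,0,0,0,0],[-0.02,0,0,0,0,0],[0,0,-0.05,0,0,0],[0,0,-0.05,0,0,0],[0,0,0,0,0,0.1]]'; python3 go.py 0.4655 -0.0131 0.12 1.663
```

```text
clock: 18.55
tcp_pos: [0.5603, -0.1719, 0.1288]
ee_rot: [3.135, 0.003, 1.661]
ft_force: [0.6, 0.6, -0.3]
grip_width: -0.0001
grip_force: 0.0
d [ 0.1667 -0.0802  0.0078] len 0.185 rv [ 0.006  0.003 -0.002] rows>= 3.0 F [ 0.6  0.6 -0.3] t 18.55
```

```bash
python3 jog.py '[[0.05,-0.024,0,0,0,0],[0.05,-0.024,0,0,0,0],[0.05,-0.024,0,0,0,0],[0.0167,-0.008,0,0,0,0],[0,0,0,0,0,0]]'; python3 gap.py;  python3 - <<'E'
from rig import arm
from h import *
ci=arm.camera_info('wrist');p,d=arm.capture('wrist')
cv2.imwrite('pics/w4.png',p[:,:,::-1]);np.savez('w4.npz',p=p,d=d,**ci)
E
python3 go.py 0.4655 -0.0131 0.044 1.663
```

```text
clock: 19.18
tcp_pos: [0.464, -0.0117, 0.1249]
ee_rot: [3.141, 0.0, 1.664]
ft_force: [-0.3, -0.5, -0.7]
grip_width: 0.0001
grip_force: 0.0
fence y 55 [-0.1321 -0.1279 -0.1223]
fence y 39 [-0.1304 -0.1269 -0.1208]
[-0.72  0.19  0.19] [ 0.4643 -0.0123  0.1249] t 19.225
d [-0.0006  0.001   0.0807] len 0.081 rv [ 0.001  0.    -0.   ] rows>= 1.3 F [ 0.5  0.1 -0. ] t 19.275
```

View pics/w4.png

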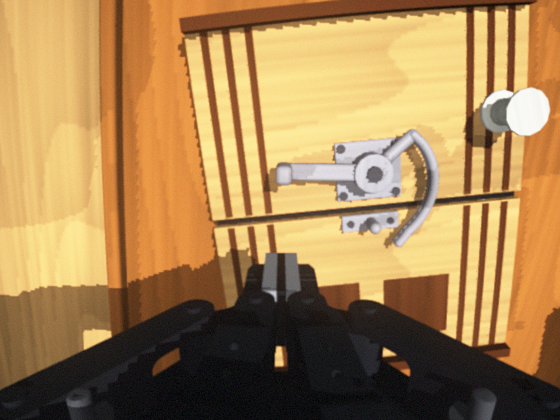

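Hub at (374,175), tab at (285,174), keeper post (375,225) and hook behind it on the right at (400,240), gap a thin dark line. I'll measure once more and descend.

```bash
python3 - <<'E'
from h import *
W=np.load('w4.npz')
h=plane(W,(374,175),.05);t=plane(W,(284,173),.063);print(h.round(4),t.round(4),'a',.192-np.arctan2(h[1]-t[1],h[0]-t[0]))
E
python3 jog.py '[[0,0.001,0.03,0,0,0],[0,0,0.03,0,0,0],[0,0,0.02,0,0,0],[0,0,0,0,0,0]]'; python3 go.py 0.4655 -0.0131 0.044 1.663
```

```text
[0.5208 0.0226 0.05  ] [0.4634 0.0206 0.063 ] a 0.15760095375793484
clock: 19.77
tcp_pos: [0.4643, -0.0125, 0.0433]
ee_rot: [-3.139, -0.001, 1.662]
ft_force: [-0.2, -0.6, 0.8]
grip_width: -0.0
grip_force: 0.0
d [-0.0007  0.0011 -0.0007] len 0.001 rv [-0.003 -0.001 -0.001] rows>= 0.0 F [-0.2 -0.6  0.8] t 19.775
```

```bash
python3 jog.py '[[0.009,0.001,0,0,0,0],[0.004,0,0,0,0,0],[0,0,0,0,0,0]]'; python3 jog.py '[[0.0029,-0.0008,0,0,0,0.05],[0.0029,-0.0008,0,0,0,0.05],[0.0029,-0.0008,0,0,0,0.05],[0.0029,-0.0008,0,0,0,0.05]]'
```

```text
clock: 20.15
tcp_pos: [0.4646, 0.0019, 0.0451]
ee_rot: [3.141, 0.0, 1.664]
ft_force: [-0.2, 0.3, 0.6]
grip_width: 0.0002
grip_force: 0.0
clock: 20.65
tcp_pos: [0.4612, 0.013, 0.045]
ee_rot: [3.141, 0.0, 1.462]
ft_force: [0.9, -0.6, 0.2]
grip_width: -0.0001
grip_force: 0.5
```

```bash
cat > lv.py <<'E'
from rig import arm
import numpy as np
from scipy.spatial.transform import Rotation as R
s=arm.state();r=R.from_euler('xyz',s['ee_rot'])
p=r.inv().apply(np.array([.520,.0225,s['tcp_pos'][2]])-s['tcp_pos']); f=r.inv().apply(s['ft_force'])
print('pivot in tool',p.round(4),'F tool',f.round(1),'M',s['moment'].round(2),'a~',round(.192+np.pi/2-s['ee_rot'][2],3),'t',s['clock'])
E
python3 lv.py; python3 jog.py '[[0.0029,-0.0008,0,0,0,0.05],[0.0029,-0.0008,0,0,0,0.05],[0.0029,-0.0008,0,0,0,0.05],[0.0029,-0.0008,0,0,0,0.05]]'|tail -3; python3 lv.py
```

```text
pivot in tool [0.0158 0.0575 0.0001] F tool [-0.5  1.  -0.2] M [-0.19 -0.12 -0.03] a~ 0.301 t 20.65
ft_force: [-0.2, -1.5, 0.3]
grip_width: -0.0004
grip_force: 0.5
pivot in tool [0.0158 0.0578 0.0001] F tool [-1.5  0.3 -0.3] M [-0.21 -0.09  0.03] a~ 0.501 t 21.15
```

```bash
for k in 1; do :; done; python3 jog.py '[[0.0029,-0.0008,0,0,0,0.05],[0.0029,-0.0008,0,0,0,0.05],[0.0029,-0.0008,0,0,0,0.05],[0.0029,-0.0008,0,0,0,0.05]]'|tail -3; python3 lv.py; python3 jog.py '[[0.0029,-0.0008,0,0,0,0.05],[0.0029,-0.0008,0,0,0,0.05],[0.0029,-0.0008,0,0,0,0.05]]'|tail -3; python3 lv.py
```

```text
ft_force: [0.0, -1.2, 0.7]
grip_width: -0.0
grip_force: 0.5
pivot in tool [0.0159 0.0582 0.    ] F tool [-1.   0.6 -0.7] M [-0.19 -0.05 -0.02] a~ 0.701 t 21.65
ft_force: [-0.0, -1.0, 0.6]
grip_width: 0.0002
grip_force: 0.5
pivot in tool [0.016  0.0584 0.    ] F tool [-0.8  0.6 -0.6] M [-0.2   0.04  0.01] a~ 0.851 t 22.025
```

```bash
python3 jog.py '[[0.0029,-0.0008,0,0,0,0.05],[0.0029,-0.0008,0,0,0,0.05]]'|tail -3; python3 lv.py; python3 jog.py '[[0.0029,-0.0008,0,0,0,0.05],[0.0029,-0.0008,0,0,0,0.05]]'|tail -3; python3 lv.py; python3 gap.py
```

```text
ft_force: [0.3, -1.3, -0.5]
grip_width: 0.0002
grip_force: 0.5
pivot in tool [0.0161 0.0586 0.    ] F tool [-0.8  1.1  0.5] M [-0.24  0.03 -0.06] a~ 0.951 t 22.275
ft_force: [-1.2, -1.0, 0.4]
grip_width: 0.0
grip_force: 0.5
pivot in tool [0.0163 0.0587 0.    ] F tool [-1.5 -0.1 -0.4] M [-0.25  0.02  0.01] a~ 1.051 t 22.525
fence y 50 [-0.1315 -0.1283 -0.1229]
fence y 39 [-0.1301 -0.126  -0.1205]
[ 0.48 -0.2  -0.7 ] [0.4695 0.0566 0.0449] t 22.575
```

```bash
cat > tab.py <<'E'
from rig import arm
from h import *
P=np.array([.520,.0225])
for n in('wrist','side','scene'):
    ci=arm.camera_info(n);p,d=arm.capture(n);C=cloud(ci,d);v=C[...,:2]-P;r=np.hypot(v[...,0],v[...,1])
    sat=cv2.cvtColor(p,cv2.COLOR_RGB2HSV)
    # lever bar: 9-16 mm above board top, 20-50 mm from the axis
    m=(d>0)&(C[...,2]>.043)&(C[...,2]<.053)&(r>.02)&(r<.05)&(sat[...,1]<70)&(sat[...,2]>90)
    a=(.192+np.pi-np.arctan2(v[...,1],v[...,0])+.5)%(2*np.pi)-.5
    print(n,m.sum(),np.histogram(a[m],np.arange(-.5,6,.25))[0])
print(arm.state()['clock'])
E
python3 tab.py
```

```text
wrist 5299 [   0    0    0    0    0  330 1351  149    0    0    0    0    0    0
  164  693  279  278  300  329  505  392  383  146    0]
side 127 [ 0  0  0  0  0 21 22  2  0  0  0  0  0  0  0 14  6  6  9  8 20 10  8  1
  0]
scene 101 [ 0  0  0  0  0  0 24 10  0  0  0  0  0  0  5 10  6  4  6  6 14  7  7  2
  0]
22.725
```

```bash
python3 jog.py '[[0.0017,-0.0004,0,0,0,0.03],[0.0017,-0.0004,0,0,0,0.03]]'>/dev/null; python3 lv.py; python3 jog.py '[[0.0017,-0.0004,0,0,0,0.03],[0.0017,-0.0004,0,0,0,0.03]]'>/dev/null; python3 lv.py; python3 jog.py '[[0.0017,-0.0004,0,0,0,0.03],[0.0017,-0.0004,0,0,0,0.03]]'>/dev/null; python3 lv.py
```

```text
pivot in tool [ 0.0165  0.0588 -0.    ] F tool [-1.  -1.2 -0.9] M [-0.11  0.19  0.02] a~ 1.111 t 22.975
pivot in tool [ 0.0166  0.0587 -0.    ] F tool [-1.6 -1.5  0.2] M [0.1  0.26 0.05] a~ 1.171 t 23.225
pivot in tool [ 0.0168  0.0586 -0.    ] F tool [-1.7 -1.1 -0.1] M [0.03 0.36 0.02] a~ 1.231 t 23.475
```

```bash
python3 jog.py '[[0.0017,-0.0004,0,0,0,0.03],[0.0017,-0.0004,0,0,0,0.03]]'>/dev/null; python3 lv.py; python3 jog.py '[[0.0017,-0.0004,0,0,0,0.03],[0.0017,-0.0004,0,0,0,0.03]]'>/dev/null; python3 lv.py
```

```text
pivot in tool [ 0.0169  0.0584 -0.    ] F tool [-2.3 -2.  -1.2] M [0.08 0.42 0.05] a~ 1.291 t 23.725
pivot in tool [ 0.017   0.0582 -0.    ] F tool [-2.2 -1.4 -0.4] M [0.13 0.45 0.06] a~ 1.351 t 23.975
```

```bash
python3 jog.py '[[0.0017,-0.0004,0,0,0,0.03],[0.0017,-0.0004,0,0,0,0.03]]'>/dev/null; python3 lv.py; python3 jog.py '[[0.0017,-0.0004,0,0,0,0.03],[0.0017,-0.0004,0,0,0,0.03]]'>/dev/null; python3 lv.py
```

```text
pivot in tool [ 0.0171  0.0581 -0.    ] F tool [-3.2 -1.8 -0.6] M [ 0.12  0.54 -0.02] a~ 1.411 t 24.225
pivot in tool [ 0.0172  0.0579 -0.    ] F tool [-4.1 -1.8 -0.6] M [0.18 0.63 0.05] a~ 1.471 t 24.475
```

```bash
python3 jog.py '[[0.0017,-0.0004,0,0,0,0.03],[0.0017,-0.0004,0,0,0,0.03]]'>/dev/null; python3 lv.py; python3 gap.py
```

```text
pivot in tool [ 0.0172  0.0577 -0.    ] F tool [-3.1 -2.4 -0.2] M [0.32 0.66 0.11] a~ 1.531 t 24.725
fence y 50 [-0.1291 -0.125  -0.1203]
fence y 37 [-0.1287 -0.1243 -0.1191]
[-2.25  0.6   0.03] [0.4902 0.0747 0.0445] t 24.775
```

```bash
python3 jog.py '[[0.0017,-0.0005,0,0,0,0.03],[0.0017,-0.0005,0,0,0,0.03]]'>/dev/null; python3 lv.py; python3 jog.py '[[0.0017,-0.0005,0,0,0,0.03]]'>/dev/null; python3 lv.py
```

```text
pivot in tool [ 0.0173  0.0576 -0.    ] F tool [-5.2 -1.  -0.4] M [0.14 0.68 0.04] a~ 1.591 t 25.025
pivot in tool [ 0.0173  0.0577 -0.    ] F tool [-5.  -0.4 -0.1] M [0.16 0.7  0.05] a~ 1.621 t 25.15
```

```bash
python3 jog.py '[[0.0017,-0.0005,0,0,0,0.03]]'>/dev/null; python3 lv.py; python3 jog.py '[[0.0017,-0.0005,0,0,0,0.03]]'>/dev/null; python3 lv.py
```

```text
pivot in tool [ 0.0173  0.0577 -0.    ] F tool [-3.9 -1.1  0.2] M [0.22 0.61 0.03] a~ 1.651 t 25.275
pivot in tool [0.0174 0.0577 0.    ] F tool [-4.3 -0.9 -0.8] M [ 0.16  0.72 -0.02] a~ 1.681 t 25.4
```

```bash
python3 jog.py '[[0.0017,-0.0005,0,0,0,0.03]]'>/dev/null; python3 lv.py; python3 jog.py '[[0.0017,-0.0005,0,0,0,0.03]]'>/dev/null; python3 lv.py
```

```text
pivot in tool [ 0.0174  0.0577 -0.    ] F tool [-4.  -2.2 -0.8] M [0.16 0.68 0.06] a~ 1.711 t 25.525
pivot in tool [ 0.0175  0.0577 -0.    ] F tool [-4.6 -0.9 -0.4] M [0.18 0.77 0.05] a~ 1.741 t 25.65
```

```bash
python3 jog.py '[[0.0017,-0.0005,0,0,0,0.03]]'>/dev/null; python3 lv.py; python3 jog.py '[[0.0017,-0.0005,0,0,0,0.03]]'>/dev/null; python3 lv.py
```

```text
pivot in tool [ 0.0175  0.0577 -0.    ] F tool [-5.1 -0.6 -0. ] M [0.17 0.79 0.06] a~ 1.771 t 25.775
pivot in tool [ 0.0175  0.0577 -0.    ] F tool [-4.4 -0.6 -1.2] M [0.17 0.7  0.01] a~ 1.801 t 25.9
```

```bash
python3 jog.py '[[0.0017,-0.0005,0,0,0,0.03]]'>/dev/null; python3 lv.py; python3 jog.py '[[0.0017,-0.0005,0,0,0,0.03]]'>/dev/null; python3 lv.py; python3 gap.py; python3 tab.py
```

```text
pivot in tool [ 0.0176  0.0577 -0.    ] F tool [-6.1 -0.8  0. ] M [0.19 0.75 0.  ] a~ 1.831 t 26.025
pivot in tool [ 0.0176  0.0577 -0.    ] F tool [-5.  -0.2 -0.3] M [ 0.18  0.89 -0.04] a~ 1.861 t 26.15
fence y 49 [-0.1271 -0.1233 -0.1174]
fence y 35 [-0.125  -0.1214 -0.1162]
[-2.99  0.91 -0.16] [0.5084 0.0816 0.0446] t 26.2
wrist 5046 [ 168   30    0    0    0    0    0    0  163 1419  276    0    0    0
    0    0    0   19  697  335  573  317  367  389  271]
side 131 [ 7  2  0  0  0  0  0  0  5 28  5  0  0  0  0  0  0  1 10 11 15 10 12 11
 12]
scene 95 [ 3  0  0  0  0  0  0  0  2 26 11  0  0  0  0  0  0  4 10  4 14  5  6  6
  4]
26.35
```

```bash
python3 jog.py '[[0.0017,-0.0005,0,0,0,0.03]]'>/dev/null; python3 lv.py; python3 jog.py '[[0.0017,-0.0005,0,0,0,0.03]]'>/dev/null; python3 lv.py
```

```text
pivot in tool [ 0.0178  0.0577 -0.    ] F tool [-5.8 -0.1 -0.7] M [0.18 0.93 0.04] a~ 1.891 t 26.475
pivot in tool [ 0.0178  0.0576 -0.    ] F tool [-5.6 -0.7 -1.4] M [ 0.19  0.97 -0.01] a~ 1.921 t 26.6
```

```bash
python3 jog.py '[[0.0017,-0.0005,0,0,0,0.03]]'>/dev/null; python3 lv.py; python3 jog.py '[[0,0,0,0,0,0]]'>/dev/null; python3 lv.py
```

```text
pivot in tool [ 0.0178  0.0577 -0.    ] F tool [-4.3  0.  -1.8] M [0.07 0.84 0.06] a~ 1.951 t 26.725
pivot in tool [0.0175 0.0577 0.    ] F tool [-2.  -0.2  0.4] M [0.08 0.34 0.01] a~ 1.95 t 26.85
```

```bash
python3 jog.py '[[0.0017,-0.0005,0,0,0,0.03]]'>/dev/null; python3 lv.py; python3 jog.py '[[0.0017,-0.0005,0,0,0,0.03]]'>/dev/null; python3 lv.py
```

```text
pivot in tool [ 0.0179  0.0577 -0.    ] F tool [-4.5  0.6 -1.3] M [0.19 0.62 0.01] a~ 1.981 t 26.975
pivot in tool [ 0.0179  0.0576 -0.    ] F tool [-4.2  0.9 -1.5] M [-0.06  0.53  0.03] a~ 2.011 t 27.1
```

```bash
python3 jog.py '[[0.0017,-0.0005,0,0,0,0.03]]'>/dev/null; python3 lv.py; python3 jog.py '[[0.0012,-0.0003,0,0,0,0.02]]'>/dev/null; python3 lv.py
```

```text
pivot in tool [ 0.0183  0.0576 -0.    ] F tool [-12.6   0.6  -5.6] M [ 0.38  1.84 -0.01] a~ 2.041 t 27.225
pivot in tool [0.018  0.0575 0.    ] F tool [-6.1  0.2 -0.3] M [0.17 1.04 0.03] a~ 2.061 t 27.35
```

```bash
python3 jog.py '[[0.0012,-0.0003,0,0,0,0.02]]'>/dev/null; python3 lv.py; python3 jog.py '[[0,0,0,0,0,0]]'>/dev/null; python3 lv.py; python3 gap.py; python3 tab.py
```

```text
pivot in tool [ 0.0184  0.0575 -0.    ] F tool [-11.9  -0.6  -3.9] M [0.59 1.76 0.11] a~ 2.081 t 27.475
pivot in tool [ 0.0184  0.0575 -0.    ] F tool [-8.2 -0.3 -3.3] M [0.4  1.49 0.02] a~ 2.08 t 27.6
fence y 50 [-0.1251 -0.1219 -0.1166]
fence y 37 [-0.1245 -0.121  -0.1155]
[-7.73  2.79  2.49] [0.5205 0.0829 0.0444] t 27.65
wrist 4658 [ 163  148    6    0    0    0    0    0    0  440 1327   78    0    0
    0    0    0    0  102  699  579  295  348  282  170]
side 128 [ 5  9  0  0  0  0  0  0  0  7 26  1  0  0  0  0  0  0  2 14 16 12 11 12
 11]
scene 75 [ 0  0  0  0  0  0  0  0  0  7 22  3  0  0  0  0  0  0  7 11 11  5  4  4
  1]
27.8
```

```bash
python3 jog.py '[[0.0008,-0.0002,0,0,0,0.014]]'>/dev/null; python3 lv.py; python3 jog.py '[[0,0,0,0,0,0]]'>/dev/null; python3 lv.py
```

```text
pivot in tool [ 0.0188  0.0575 -0.    ] F tool [-14.7   0.6  -5.8] M [ 0.76  2.17 -0.01] a~ 2.094 t 27.925
pivot in tool [ 0.0189  0.0575 -0.    ] F tool [-13.4   1.2  -4.4] M [0.64 1.9  0.03] a~ 2.094 t 28.05
```

It's tight: the static force is holding at 13 N and climbing. I'll back off and check that it holds.

```bash
python3 jog.py '[[-0.004,0,0,0,0,0],[-0.012,0,0,0,0,0],[0,0,-0.05,0,0,0],[0,0,-0.06,0,0,0],[0,0,-0.05,0,0,0]]'; python3 jog.py '[[-0.05,-0.02,0,0,0,0],[-0.05,-0.02,0,0,0,0],[0,0,0,0,0,0],[0,0,0,0,0,0]]'; python3 gap.py
python3 - <<'E'
from rig import arm
from h import *
p,d=arm.capture('wrist');q,_=arm.capture('side')
o=np.zeros((420,780,3),np.uint8);o[:,:400]=cv2.resize(q[115:325,190:390],(400,420));o[:285,400:]=cv2.resize(p,(380,285));cv2.imwrite('pics/end.png',o[:,:,::-1])
E
```

```text
clock: 28.68
tcp_pos: [0.5066, 0.088, 0.207]
ee_rot: [-3.141, -0.002, -0.331]
ft_force: [0.0, -0.2, -0.3]
grip_width: 0.0
grip_force: 0.0
clock: 29.18
tcp_pos: [0.4254, 0.1581, 0.2048]
ee_rot: [-3.141, -0.001, -0.33]
ft_force: [0.0, 0.2, -1.1]
grip_width: -0.0004
grip_force: 0.0
fence y 53 [-0.1257 -0.1222 -0.1166]
fence y 35 [-0.1242 -0.1208 -0.1158]
[-0.07  0.89 -0.15] [0.4256 0.1578 0.2046] t 29.225
```

View pics/end.png

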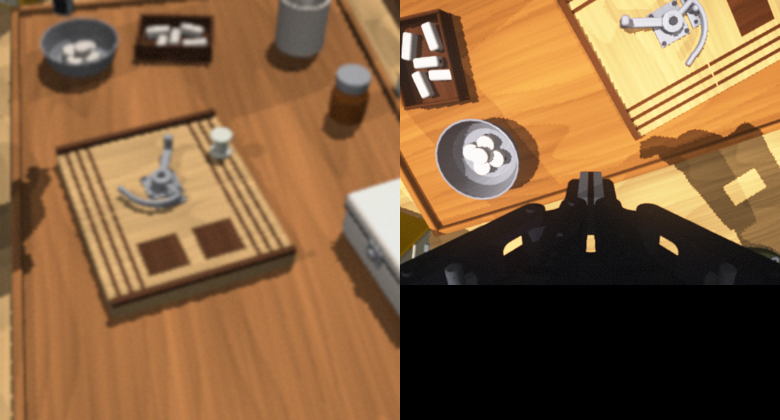

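The leaves are joined with no visible gap, the lever is turned with its hook around the keeper, both beads are in their containers, and the spool is in place.

```bash
python3 -c "
from rig import arm
print(arm.finish_job())"
```

```text
the job is handed in; nothing more can be done
None
```

I handed the job in at about 29 s: the round bead is in the steel bowl, the bar bead is in the dark dish, and the leaves are drawn tight. The lever stopped at about 2.1 rad with roughly 13–15 N on it, and the joint held after I let go; no verdict came back.

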